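# Open the drop-front note desk

## Task

Open the small drop-front note desk so that a customer can write a gift note on it. First pull both slide-out supports fully out of the desk's base while the flap stays shut; then swing the writing flap down by its pull and set it down gently, without letting it drop, so that it lies level on both supports. Leave the things standing round about where they are.

Things in the scene. Friction and masses are not known exactly. Their poses are not given: they have to be found in the camera images.
- note_desk: small wooden desk fixed on the cabinet, 250 mm wide, 168 mm deep, 182 mm high, with a sloping flap on the side that faces the robot. Origin at cabinet-top height (z = 0) straight below the flap's hinge line, midway across the width. x points into the desk (away from the robot), y to the desk's left (the robot's left), z up; its yaw varies. Its base, 74 mm high, begins at x = -13 mm; the top deck (182 mm up) runs from x = 44 to 155 mm.
- support_left (a joint): how far the left support is out, m: 0 fully in, 0.075 fully out (its stop); starts between 0 and 0.025. The support is a wooden bar 22 mm wide, 34 mm tall, 95 mm left (+y) of the desk's middle, top at 74 mm above the cabinet; it slides along the desk's -x. About 2 N of friction, it stays where it is left.
- support_right (a joint): the same for the right support, 95 mm right (-y) of the desk's middle
- left_knob (a point): middle of the steel knob on the left support's front end: a cylinder 24 mm in diameter and 20 mm long, its axis along the desk's x, 57 mm above the cabinet; moves with the support. Fully in, it lies at desk x = -58 mm, y = +95 mm. Can be pinched across its sides (along the desk's y) from above.
- right_knob (a point): the same for the right support; fully in at desk x = -58 mm, y = -95 mm
- flap (a joint): angle of the writing flap, rad: starts at 0, shut (leaning back 25 degrees from upright, resting there by its weight), 0.436 upright, 2.007 level, where it lies on the supports if they are out; without them it swings on down to 2.5. It is held by nothing but its weight, about 0.45 kg, and past upright it falls if let go. The flap is a board 248 mm wide, 120 mm from hinge to free edge, 14 mm thick.
- flap_hinge (a point): middle of the flap's hinge line (along the desk's y), 88 mm above the cabinet; fixed to the desk. A wall shelf hangs above and behind the desk: underside 0.657 m above the cabinet, front edge at world x = 0.725 m
- flap_pull (a point): middle of the flap's pull: a wooden roll, fixed to the flap, 22 mm in diameter and 22 mm long along the desk's y, 26 mm beyond the middle of the flap's free edge; 146 mm from the hinge line along the flap and 7 mm off it towards the outer face. Moves with the flap: shut, at desk x = +55 mm, 223 mm up; level, at desk x = -146 mm, 81 mm up. Pinched by its two flat ends (along the desk's y) it can turn between the fingers, so the hand may keep pointing down.
- candle_jar: bystander: glass candle jar, 76 mm in diameter, 90 mm high; origin at the middle of its underside
- soap_bar: bystander: wrapped soap bar, 53 x 78 x 28 mm; origin at the middle of its underside
- ribbon_spool: bystander: ribbon spool, 59 mm in diameter, 26 mm high; origin at the middle of its underside

How it is judged:
On the way:
1. both supports are out to within 10 mm of their stops while the flap is still shut (opened by less than 0.35 rad) (value of joint each of support_left, support_right above 0.065 m and value of joint flap below 0.35 rad), for 0.2 s.
At the end, for the whole second after the job is handed in: both supports are out to within 10 mm of their stops, and the flap is at rest, level to within 2.7 degrees, bearing on both supports (value of joint each of support_left, support_right above 0.065 m and value of joint flap between 1.96 and 2.055 rad and velocity of joint flap between -0.05 and 0.05 rad/s and contact force between flap and support_left above 0.05 N and contact force between flap and support_right above 0.05 N); the robot touches nothing.
It fails at once if the flap is let drop or slammed down (opens faster than 4 rad/s) (velocity of joint flap above 4 rad/s).
It fails at once if the flap sinks past level for want of supports (beyond 2.12 rad) (value of joint flap above 2.12 rad).
It fails at once if a bystander is moved by more than 30 mm (distance of any of candle_jar, soap_bar, ribbon_spool from where it was at the start of the episode above 0.03 m).
It also fails if it takes over 58 s, if anything falls off the work surface, if the arm or the gripper's body presses on something with over 40 N, if the wrist force passes 120 N, or if a joint passes its speed limit or range.

## Robot

A 6-joint arm with a two-finger parallel gripper is mounted at the origin on a cart in front of the work surface, level with it; the furniture and walls round the work are solid. World frame = base frame: x ahead of the robot, y to its left, z up, the work surface at z = 0. Lengths are in m, angles in rad, forces in N, time in s.
With the tool pointing down it reaches from about 0.275 to 0.975 m from the base axis. Payload 8.4 kg.
Tool frame: the origin (TCP) lies at the very end of the fingers, on their centre line; the grasp point (between the pads) lies 19 mm behind it; z points along the fingers, x is the direction in which the jaws open and shut, and the axes are right-handed (so a half turn about z gives the same grasp; the last joint's range is limited). The gripper opens to 92 mm and grips with 3 to 60 N. Pads are 20 mm wide; open, the fingers measure 128 mm over their backs; the gripper's body (75 mm by 189 mm) begins 69 mm behind the grasp point.
Start: joints at [-1.119, 0.353, 1.633, -0, 1.155, -0.002], TCP at [0.274, -0.562, 0.215] pointing down, gripper open.
Joint ranges: [-2.63, 2.63], [-0.92, 2.1], [0.06, 2.66], [-1.3, 4.44], [0, 2.69], [-3.02, 3.02]. Speed limits (rad/s): [2.22, 2.22, 2.79, 3.14, 3.14, 3.14].

## Interface

Orientations are given as a unit quaternion [w, x, y, z].
In Python, from bench import bot, jaws, kinematics, grab_frame, order, spotter gives the robot as it stands. The module is installed in compiled form; this text tells all that it offers. Calls block until the motion is done:
- bot.move_pose(position, orientation): joint-space move of the TCP to a pose.
- bot.move_linear(position, vel=0.15, ori=None, f_stop=None): straight line of the TCP; ori=None keeps the orientation; vel is the mean speed in m/s. With f_stop (N) it stops when the force on the tool has changed by that much, and returns True; else False.
- bot.move_j(angles): joint-space move.
- jaws.set_gripper(opening, strength=None): finger opening in m; strength is the grip in N (None keeps the last); returns when the fingers have stopped.
- bot.sleep(seconds).
- kinematics.inverse_kinematics(position, orientation): joint angles nearest the present ones, or None.
- bot.state(): the state.
- grab_frame(name): name is "scene" or "top"; returns a dict with "image" (420x560x3 uint8, blue, green, red), "depth" (420x560 float32, m along the optical axis (not along the pixel's ray), 0 where there is no reading), "intrinsics" (3x3 intrinsics, pixels), "eye" and "orientation" of the camera in the world. Camera axes: x right, y down, z forward; pixel columns grow to the right and rows downward; lengths in m; the calibration is good to about 2 mm. A picture is of the moment at which its call begins.
A pose or a line that the arm cannot do raises bot.Unreachable and nothing moves.
- order.sign_off(): hands the job in, once; it reports no verdict.
Trained networks look in a picture, given as the dict that the camera call returned (one of the last four; its "shot" number tells which), for a name from the list of things; names that differ only in an ending like _2 or _b are one class to them, and where a whole thing is asked for, a point or a joint stands for the part that bears it (a point fixed in the world has none). Each returns a list of dicts, best first, with "p" (0 to 1); they miss things now and then, are a little off and sometimes report something else, mostly with a low value. They report only what shows in the picture. A call takes as long as a camera call.
- spotter.trace(picture, name): "pixels" (420x560 bool, what is visible of it).
- spotter.mark_of(picture, name): "location" ([x, y, z] in m, in world coordinates, good to about 4 mm: a listed point, or the origin of a listed thing).
The state is a dict: "time": time; "q": joint angles; "dq": joint speeds; "effort": joint torques, N m; "eef_pos": TCP position; "tcp_rot": TCP orientation; "force": force on the tool from outside, world axes, zero at the start; "ft_torque": the same for the moment, N m; "finger_gap": finger opening in m.
Only numpy, scipy, OpenCV 4.12 (cv2) and the standard library are available. Lean on these libraries where they do the work, as an engineer would, in place of code of your own. Each camera call takes 0.05 s, during which the arm holds its last target.

## Working session

There is one attempt and no reset: what is moved stays moved. The work goes in short steps, each a Python script; the robot and the scene stay as the last script left them, time stands still between calls to the robot, and variables do not carry over. Pictures are saved under pics/ and viewed, and the job is handed in when it is done.

```bash
ls; mkdir -p pics
python3 - <<'E'
from bench import bot, jaws, kinematics, grab_frame, order, spotter
import cv2, numpy as np
s=bot.state(); print(s['time'],s['eef_pos'],s['tcp_rot'],s['finger_gap'])
for n in ['scene','top']:
    f=grab_frame(n); cv2.imwrite(f'pics/{n}0.png',f['image']); print(n,f['eye'],f['orientation'])
    for k in ['note_desk','left_knob','right_knob','flap_hinge','flap_pull','candle_jar','soap_bar','ribbon_spool']:
        r=spotter.mark_of(f,k); print(k,[(np.round(a['location'],4).tolist(),round(a['p'],2)) for a in r[:3]])
print(bot.state()['time'])
E
```

```text
pics
0.0 [ 0.27376411 -0.56131633  0.21387845] [-3.45628045e-04  8.48049915e-01 -5.29915917e-01 -5.85948707e-04] 0.09172185810926008
scene [-0.04719091  0.82335865  0.62056952] [ 0.17895916 -0.24621318  0.79627906 -0.5227737 ]
note_desk [([0.5885, 0.0723, 0.0021], 0.88)]
left_knob [([0.5098, 0.1522, 0.053], 0.9), ([0.5882, 0.0699, 0.0019], 0.74)]
right_knob []
flap_hinge [([0.5933, 0.0737, 0.0909], 0.86)]
flap_pull []
candle_jar [([0.4703, -0.2771, 0.0026], 0.88), ([0.5411, -0.039, 0.0604], 0.35)]
soap_bar [([0.7027, -0.2617, -0.0001], 0.93)]
ribbon_spool [([0.5966, -0.279, -0.0002], 0.81)]
top [ 0.4406587  -0.04863898  1.34967402] [ 0.04209417 -0.69815938  0.71299588 -0.04938051]
note_desk [([0.5918, 0.0739, 0.0004], 0.73)]
left_knob [([0.5131, 0.1512, 0.0543], 0.67), ([0.5919, 0.0725, 0.0006], 0.35)]
right_knob [([0.5349, -0.0311, 0.0544], 0.51)]
flap_hinge [([0.5932, 0.071, 0.0912], 0.96)]
flap_pull [([0.6423, 0.0808, 0.219], 0.9), ([0.5969, -0.2796, -0.0005], 0.37)]
candle_jar [([0.4644, -0.2785, 0.003], 0.81)]
soap_bar [([0.7033, -0.2593, -0.0045], 0.8)]
ribbon_spool [([0.5953, -0.2802, 0.0002], 0.69), ([0.7075, -0.2575, -0.0059], 0.18)]
0.9
```

View pics/scene0.png

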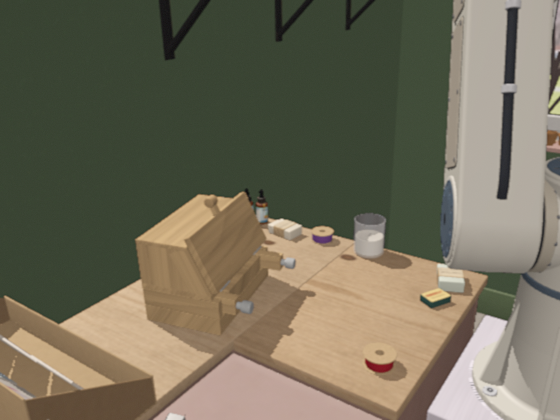

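View pics/top0.png

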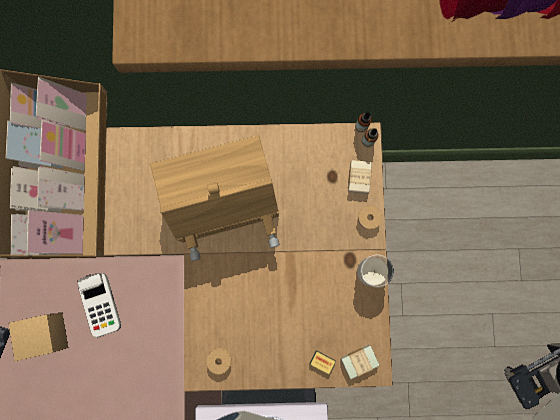

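The views show the desk turned by about 10 degrees, with its left side nearer the robot. In the top view the knobs are at (194,254) and (274,241) and the pull is at (213,188). The jar, spool and soap stand to its right, clear of the work. Next I'll get the yaw from the top deck's depth.

```bash
cat > h.py <<'E'
from bench import bot, jaws, kinematics, grab_frame, order, spotter
import cv2, numpy as np
from scipy.spatial.transform import Rotation as R
def cloud(f):
    d=f['depth'];K=f['intrinsics'];v,u=np.indices(d.shape)
    p=np.stack([(u-K[0,2])/K[0,0]*d,(v-K[1,2])/K[1,1]*d,d],-1)
    q=f['orientation'];M=R.from_quat([q[1],q[2],q[3],q[0]]).as_matrix()
    return p@M.T+np.array(f['eye'])
E
python3 - <<'E'
from h import *
f=grab_frame('top');P=cloud(f);ok=f['depth']>0
m=ok&(abs(P[...,2]-.182)<.006)&(abs(P[...,0]-.68)<.15)&(abs(P[...,1]-.09)<.2)
n,l,st,_=cv2.connectedComponentsWithStats(m.astype(np.uint8)); i=1+np.argmax(st[1:,4]); m=l==i
pts=P[m][:,:2]; r=cv2.minAreaRect((pts*1000).astype(np.float32)); print('deck',r,P[m][:,2].mean(),m.sum())
c=pts.mean(0);w,V=np.linalg.eigh(np.cov((pts-c).T));print(c,V,np.sqrt(w*12))
for nm in ['left_knob','right_knob','flap_pull','note_desk','flap_hinge']:
    for a in spotter.mark_of(f,nm)[:2]: print(nm,a['location'],a['p'])
# flap plane
m=ok&(P[...,2]>.105)&(P[...,2]<.17)&(abs(P[...,0]-.63)<.08)&(abs(P[...,1]-.08)<.11)
q=P[m];c=q.mean(0);n=np.linalg.svd(q-c,full_matrices=False)[2][2];print('flap n',n,m.sum(),np.degrees(np.arctan2(n[1],n[0])))
# knobs: points z .05-.075 near
for x,y in [(.513,.151),(.535,-.031)]:
    m=ok&(P[...,2]>.058)&(P[...,2]<.085)&(np.hypot(P[...,0]-x,P[...,1]-y)<.03)
    print(np.round(P[m],3)[::3].tolist())
E
```

```text
deck ((693.0834350585938, 98.51535034179688), (103.30232238769531, 250.11056518554688), 14.106532096862793) 0.1813113712658834 4928
[0.69320181 0.09907308] [[-0.96945963 -0.24525096]
 [-0.24525096  0.96945963]] [0.10045233 0.25244006]
left_knob [0.5118, 0.1493, 0.0582] 0.73
right_knob [0.5384, -0.0348, 0.0557] 0.73
note_desk [0.5928, 0.0723, 0.0018] 0.94
flap_hinge [0.5913, 0.069, 0.0876] 0.81
flap n [-0.8787152  -0.22139162  0.42290111] 1765 -165.8586917482636
[[0.542, 0.16, 0.071], [0.542, 0.152, 0.071], [0.542, 0.146, 0.065], [0.539, 0.16, 0.071], [0.539, 0.151, 0.079], [0.54, 0.147, 0.061], [0.537, 0.161, 0.076], [0.537, 0.154, 0.076], [0.537, 0.147, 0.074], [0.535, 0.164, 0.074], [0.535, 0.157, 0.071], [0.534, 0.149, 0.08], [0.532, 0.166, 0.075], [0.532, 0.159, 0.072], [0.533, 0.154, 0.063], [0.531, 0.162, 0.059], [0.53, 0.154, 0.063], [0.528, 0.161, 0.059], [0.528, 0.154, 0.063], [0.525, 0.158, 0.066], [0.525, 0.149, 0.063], [0.523, 0.153, 0.065], [0.523, 0.146, 0.068], [0.521, 0.158, 0.064], [0.52, 0.15, 0.069], [0.521, 0.145, 0.061], [0.518, 0.158, 0.068], [0.518, 0.151, 0.06
[... 725 characters left out ...]
55, -0.035, 0.062], [0.553, -0.03, 0.062], [0.553, -0.037, 0.06], [0.551, -0.032, 0.06], [0.55, -0.039, 0.063], [0.55, -0.047, 0.06], [0.548, -0.032, 0.064], [0.547, -0.039, 0.07], [0.548, -0.047, 0.061], [0.545, -0.03, 0.071], [0.545, -0.037, 0.07], [0.545, -0.044, 0.064], [0.543, -0.03, 0.062], [0.543, -0.037, 0.065], [0.542, -0.044, 0.07], [0.541, -0.03, 0.063], [0.54, -0.037, 0.067], [0.54, -0.044, 0.07], [0.539, -0.027, 0.059], [0.538, -0.035, 0.069], [0.538, -0.042, 0.066], [0.538, -0.049, 0.063], [0.536, -0.034, 0.066], [0.536, -0.042, 0.062], [0.534, -0.027, 0.058], [0.533, -0.034, 0.063], [0.533, -0.042, 0.064], [0.533, -0.049, 0.059], [0.531, -0.034, 0.066], [0.529, -0.032, 0.062]]
```

Deck and flap both give a yaw of about 14.1°, and the origin is about (0.594, 0.073). The knobs then fit extensions of about 3 mm (left) and 24 mm (right), which is consistent with the limits given. I'll start with the right knob.

```bash
cat >> h.py <<'E'
yaw=np.radians(14.1); c,s=np.cos(yaw),np.sin(yaw); O=np.array([.594,.0725,0])
def W(x,y,z): return np.array([O[0]+c*x-s*y,O[1]+s*x+c*y,z])
def D(p): d=np.array(p)-O; return np.array([c*d[0]+s*d[1],-s*d[0]+c*d[1],d[2]])
M=np.array([[s,-c,0],[-c,-s,0],[0,0,-1.]]).T
q_=R.from_matrix(M).as_quat(); Q=[q_[3],q_[0],q_[1],q_[2]]
def pull_knob(k, e):
    # k: world xy of knob, e: present extension
    k=np.array(k)
    bot.move_pose([k[0],k[1],.18],Q)
    jaws.set_gripper(.06,30)
    print('down', bot.move_linear([k[0],k[1],.038],.15,f_stop=12))
    jaws.set_gripper(0,30); st=bot.state(); print('gap',st['finger_gap'],'F',st['force'],D(st['eef_pos']))
    L=.075-e+.008
    r=bot.move_linear([k[0]-c*L,k[1]-s*L,.038],.06,f_stop=15)
    st=bot.state(); d=D(st['eef_pos']); print('stopped',r,st['finger_gap'],st['force'],d,'t',st['time'])
E
python3 - <<'E'
from h import *
k=W(-.058-.024,-.095,0); print(k, D([.537,-.037,0]))
pull_knob([.5375,-.0372],.023)
f=grab_frame('top'); cv2.imwrite('pics/t1.png',f['image'])
f=grab_frame('scene'); cv2.imwrite('pics/s1.png',f['image'])
E
```

```text
[ 0.53761392 -0.03961427  0.        ] [-0.08195855 -0.09231493  0.        ]
down False
gap 0.023177069506035954 F [ 0.97996455 -8.46133314 -0.83648234] [-0.08114745 -0.09400646  0.03822548]
stopped True 0.022795781076051565 [ 2.26264384  1.25723722 -2.30811062] [-0.1370196  -0.09411695  0.03820921] t 6.6
```

View pics/t1.png

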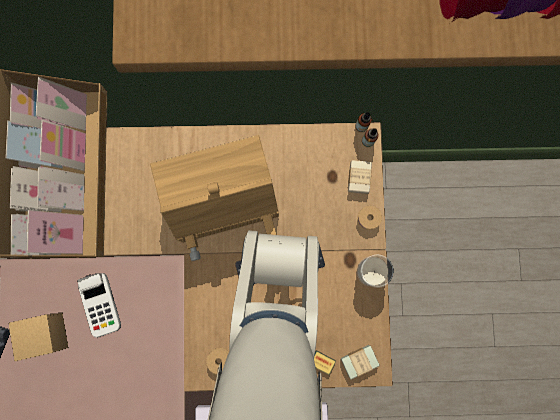

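View pics/s1.png

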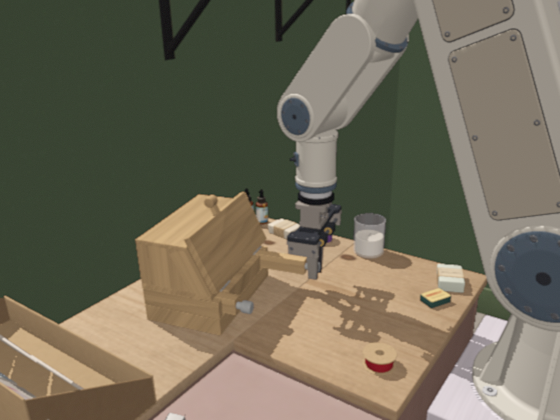

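The gripper holds the right knob at about (318,268) in the scene view, with the bar drawn well out and the flap still shut. Next is the left knob.

Run:
```python
from h import *
jaws.set_gripper(.06)
p=bot.state()['eef_pos']; bot.move_linear([p[0],p[1],.18],.25)
pull_knob(W(-.0605,.0945,0)[:2],.0025)
jaws.set_gripper(.06)
p=bot.state()['eef_pos']; bot.move_linear([p[0],p[1],.2],.25)
bot.move_pose(W(-.06,0.2,.3),Q)
f=grab_frame('top'); cv2.imwrite('pics/t2.png',f['image'])
for k in ['left_knob','right_knob','flap_pull','flap_hinge']:
    for a in spotter.mark_of(f,k)[:2]: print(k,D(a['location']),a['p'])
f=grab_frame('scene'); cv2.imwrite('pics/s2.png',f['image'])
for k in ['left_knob','right_knob','flap_pull','flap_hinge']:
    for a in spotter.mark_of(f,k)[:2]: print(k,D(a['location']),a['p'])
print(bot.state()['time'])
```

```text
down False
gap 0.023293751687460618 F [-3.31045315  8.82346961  1.44568675] [-0.06043326  0.09578729  0.03815094]
stopped True 0.023353148852499925 [ 1.45704521  1.49249159 -2.12453942] [-0.13521642  0.09598736  0.03818818] t 12.075
left_knob [-0.13229297  0.09643391  0.0536    ] 0.68
right_knob [-0.13744578 -0.08786329  0.0519    ] 0.89
flap_pull [0.05105661 0.00253832 0.2215    ] 0.73
flap_pull [-0.13450069  0.09585428  0.0555    ] 0.3
flap_hinge [-0.00407484 -0.00021375  0.0873    ] 0.57
left_knob [-0.13830939  0.09505815  0.0501    ] 0.57
right_knob [-0.13643177 -0.09203603  0.0552    ] 0.62
flap_pull [0.05403747 0.00044919 0.2232    ] 0.75
flap_hinge [-0.0024996  -0.00133117  0.0872    ] 0.73
14.7583
```

View pics/t2.png

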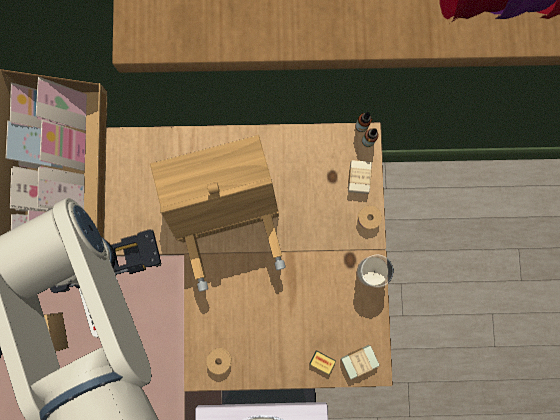

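View pics/s2.png

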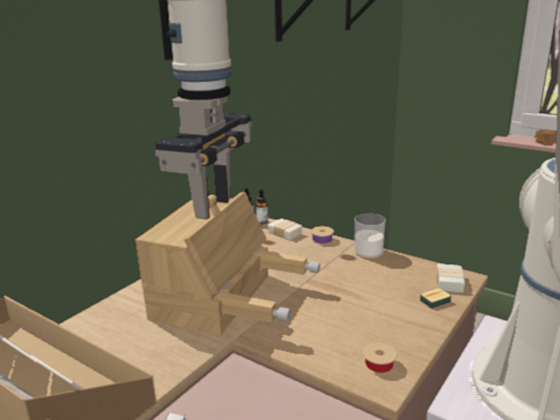

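Both bars are out, with the knobs at (202,286) and (280,264) in the top view. Knob x is about -0.135, so the desk origin sits about 2 mm nearer the robot, which I'll correct. The flap is still shut with the pull at (213,188), and nothing else has moved. Next I'll grip the pull.

```bash
cat >> h.py <<'E'
HX,HY,DZ=-.0025,.0008,.017   # hinge offset in desk frame; tcp below pull
def pp(th,dz=DZ):
    a=np.radians(25)-th; u=np.array([np.sin(a),np.cos(a)]); n=np.array([-np.cos(a),np.sin(a)])
    p=.146*u+.007*n; return W(HX+p[0],HY,.088+p[1]-dz)
E
python3 - <<'E'
from h import *
p=pp(0); bot.move_pose([p[0],p[1],.3],Q); 
f0=bot.state()['force']
print(bot.move_linear(p,.12,f_stop=10))
jaws.set_gripper(0,15); st=bot.state(); print('gap',st['finger_gap'],st['force'],f0,D(st['eef_pos']),st['time'])
for th in np.arange(.1,.31,.1):
    bot.move_linear(pp(th),.06); st=bot.state(); print(th,st['finger_gap'],st['force'])
f=grab_frame('scene'); cv2.imwrite('pics/s3.png',f['image']);print(st['time'])
E
```

```text
False
gap 0.02217292593952786 [-0.42507331  0.492137    0.70657867] [0.42273974 0.84809608 0.15414477] [0.05289495 0.00083775 0.20639635] 17.2667
0.1 0.021634012888333446 [-0.73483689 -0.17051832 -0.22944761]
0.2 0.021713860239196327 [-0.88529618  1.43618315  0.69196863]
0.30000000000000004 0.021770646883839662 [-1.32394687  0.93222196  0.87389773]
18.4417
```

View pics/s3.png

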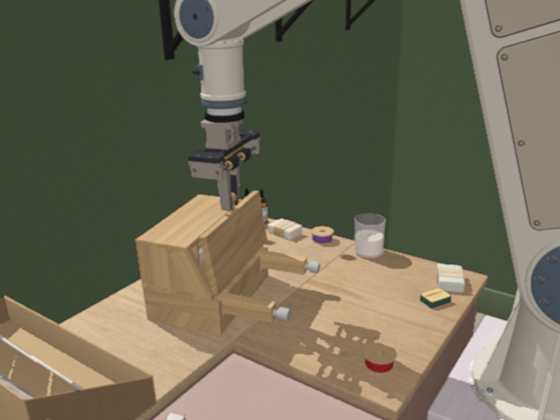

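The flap moves with the gripper: its edge has come forward from the deck, the pull is held at about (230,200), and forces are low. I'll carry on along the arc, with a force check at each step.

Run:
```python
from h import *
for th in np.arange(.4,1.91,.1):
    r=bot.move_linear(pp(th),.06,f_stop=15); st=bot.state(); print(round(th,2),r,round(st['finger_gap'],4),np.round(st['force'],1))
    if r or st['finger_gap']<.018: break
f=grab_frame('scene'); cv2.imwrite('pics/s4.png',f['image']);print(st['time'])
```

```text
0.4 False 0.0221 [-0.9  0.8  1.3]
0.5 False 0.0218 [-1.5  2.5  2.2]
0.6 False 0.0219 [-3.2  2.5  3.4]
0.7 False 0.0218 [-2.9  2.5  3.1]
0.8 False 0.0218 [-3.   1.8  1.7]
0.9 False 0.0215 [-3.3  3.   0.3]
1.0 False 0.0222 [-2.4  3.4 -0.4]
1.1 False 0.0221 [-2.4  4.2 -2.7]
1.2 False 0.022 [-1.3  4.9 -2.6]
1.3 False 0.0219 [-1.1  4.8 -2.4]
1.4 False 0.0218 [-1.6  6.  -2.9]
1.5 False 0.0223 [-2.6  5.7 -2.4]
1.6 False 0.0218 [-2.9  5.6 -2. ]
1.7 False 0.022 [-2.4  4.8 -1.4]
1.8 False 0.0219 [-2.1  5.3 -2.2]
1.9 False 0.0217 [-2.7  5.2 -1.3]
24.7583
```

View pics/s4.png

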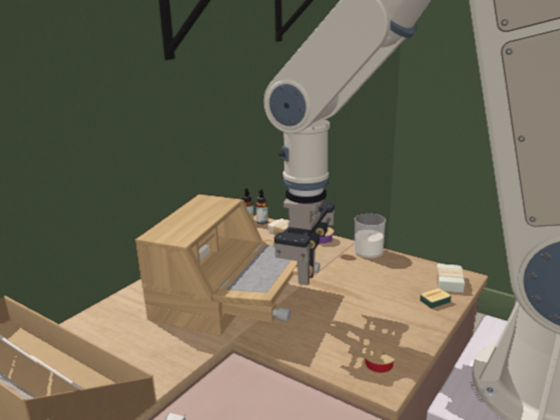

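The flap is almost level, with its edge near (275,300) just above the left support, and is still held. I'll set it down under force watch.

Run:
```python
from h import *
print(bot.state()['force'])
for th in [1.96,2.007,2.04]:
    r=bot.move_linear(pp(th),.03,f_stop=6); st=bot.state(); print(th,r,st['finger_gap'],st['force'],D(st['eef_pos'])[2]+DZ)
    if r: break
jaws.set_gripper(.05); bot.sleep(.2)
p=bot.state()['eef_pos']; bot.move_linear([p[0],p[1],.2],.15)
bot.move_pose([.32,-.1,.3],Q)
print(bot.state()['force'],bot.state()['time'])
for n in ['scene','top']:
    f=grab_frame(n); cv2.imwrite(f'pics/{n}5.png',f['image'])
    for k in ['left_knob','right_knob','flap_pull']:
        for a in spotter.mark_of(f,k)[:1]: print(n,k,D(a['location']),a['p'])
    for k in ['candle_jar','soap_bar','ribbon_spool']:
        for a in spotter.mark_of(f,k)[:1]: print(n,k,a['location'],a['p'])
P=cloud(f); L=P-O; X=c*L[...,0]+s*L[...,1];Y=-s*L[...,0]+c*L[...,1]
m=(f['depth']>0)&(X>-.112)&(X<-.015)&(abs(Y)<.11)&(P[...,2]>.06)
A=np.c_[X[m],Y[m],np.ones(m.sum())]; co=np.linalg.lstsq(A,P[...,2][m],rcond=None)[0]
print('flap plane slopes deg',np.degrees(co[:2]),'z mean',P[...,2][m].mean(),m.sum())
```

```text
[-2.3011752   5.30990885 -2.35635392]
1.96 False 0.02182047106135251 [-3.75872519  6.63264874 -1.41563773] 0.08802778044749374
2.007 False 0.021974553897478207 [-3.47089814  6.27783019 -1.7944291 ] 0.08112387159421995
2.04 True 0.02182444393262821 [1.39027359 1.07512471 0.47436879] 0.07769195494744119
[0.19727389 0.22286881 0.97351766] 28.5583
scene left_knob [-0.13738595  0.09668212  0.052     ] 0.88
scene right_knob [-0.13672503 -0.0940245   0.0569    ] 0.67
scene flap_pull [-1.48189472e-01 -1.01889760e-04  8.20000000e-02] 0.59
scene candle_jar [0.4706, -0.2785, 0.0022] 0.67
scene soap_bar [0.7039, -0.2591, -0.0011] 0.97
scene ribbon_spool [0.6002, -0.2768, 0.0] 0.58
top left_knob [-0.13406586  0.09430157  0.0553    ] 0.51
top right_knob [-0.13347114 -0.09051135  0.0527    ] 0.54
top flap_pull [-0.1485765   0.00082018  0.0793    ] 0.61
top candle_jar [0.4652, -0.2773, -0.0011] 0.79
top soap_bar [0.705, -0.2549, -0.0031] 0.74
top ribbon_spool [0.5953, -0.2786, -0.0016] 0.96
flap plane slopes deg [ 0.05322237 -0.03313024] z mean 0.08772309067253331 3890
```

View pics/scene5.png

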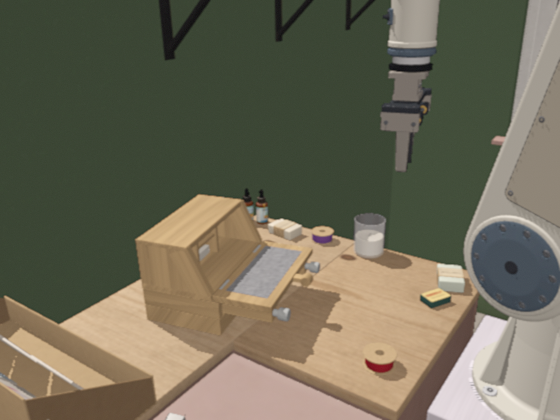

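View pics/top5.png

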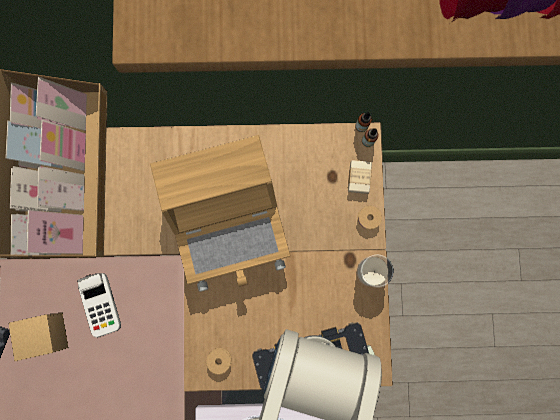

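The flap lies level within 0.1°, with its top at 88 mm. The knobs at (202,286) and (280,264) show under its edge, and the hand is clear of everything.

```bash
python3 -c "
from h import *
order.sign_off(); print(bot.state()['time'])"
```

```text
the job is handed in; nothing more can be done
the job is handed in; nothing more can be done
```

The note desk is open, and I handed the job in at about 29 s of the 58 s allowed. I pulled both supports out to their stops while the flap was still shut. I then pinched the pull, swung the flap down under control, set it on the supports with a force check, let go and backed the arm off.

**Last checks:**
- **Flap:** a plane fitted to the depth picture is level to within 0.1°, with its top at 88 mm. The pull is at about 81 mm, as it should be when level.
- **Supports:** the knobs read between x = -133 and -137 mm in my desk frame, against -133 mm at the stop. That frame was about 2 mm off, so they are at the stop to within the measuring error.
- **Bystanders:** the jar, soap bar and spool are within about 5 mm of where they started, which is about what the networks can resolve.
- **Arm:** it stands clear, and the force on it is about zero.

**Not measured directly:**
- **Bearing on both supports:** I infer this from the level pose and from the force stop as the flap was set down.
- **Flap speed:** it was never read out. The flap was held all the way down, at about 0.4 rad/s.

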